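Clamp a jar in the jar vise

TASK

Stand the slim jar upright on the base of the jar vise, between the rubber jaw and the V-block, and let go of it. Then turn the vise's smooth ball knob clockwise (seen from above) until the jaw has pushed the jar home into the V and holds it firmly, at about 14 newtons (under 8 it would still turn, over 25 the glass cracks), and take the hand away. Move the jaw only by its knob, and leave the other things where they stand.

Things in the scene. Friction and masses are not known exactly. Their poses are not given: they have to be found in the camera images.
- jar_center (a point): Centre of the slim round jar to clamp (loose, upright, 46 mm across, 98 mm tall, 0.12 kg; glass with brown contents, wide green screw lid 43 mm across, 30 mm high). The point is on its axis, 49 mm above its underside; z is its axis. Near it stand two bystanders: a taller thin-necked bottle and a broad tin.
- vise: Jar vise, fixed to the worktop: aluminium base plate 104 x 256 x 12 mm; origin at the centre of its underside, z up, y along its length. At +y a dark V-block opens toward -y (two faces at 45 degrees, 52 mm above the worktop at most); at -y a gear housing (72 x 66 mm, 50 mm high) carries the ball knob. Guide rails 20 mm high run along both sides at x = +-42 mm.
- seat (a point): Where the centre of the jar's underside is when the jar rests against both faces of the V: on top of the base plate (12 mm above the worktop), on the vise's centre line, 65 mm from its origin toward +y. Axes as the vise's. The V lies beyond it on the +y side, the jaw on the -y side.
- jaw: Rubber-faced jaw plate, 62 mm wide, top 52 mm above the worktop, sliding along the vise's y. Origin: middle of its pressing face, at the base plate's top. At the start it is 34 to 47 mm from the seat, leaving the jar 11 to 24 mm of play. The knob drives it 15 mm per radian toward +y. The face is sprung: with the jar home, the force grows from nothing to too much within about half a radian.
- knob_ball (a point): Centre of the smooth black ball knob, 44 mm across, on a 14 mm stem, 92 mm above the worktop, 80 mm from the vise's origin toward -y; turns about the vertical. The point does not show its angle. Its own friction is 0.4 N m, and each newton of jaw force adds 0.015 N m; it stays where left. Finger friction about 0.45: 50 N across its widest part holds about 1 N m, off it the ball slips.
- bottle: Bystander: small dark bottle, 40 mm across, 145 mm tall; origin at the centre of its underside.
- tin: Bystander: broad food tin, 75 mm across, 58 mm tall; origin at the centre of its underside.
- mug: Bystander: mug, 81 mm across, 101 mm tall; origin at the centre of its underside.
- teapot: Bystander: small steel teapot, 98 x 170 x 110 mm; origin at the centre of its underside.
- spread: Bystander: squat dark jar, 75 mm across, 83 mm tall; origin at the centre of its underside.
There are look-alikes about, which are no part of the job. Leave any orange or red look-alike of the part that bears jar_center alone.

How it is judged:
By the outcome, as a careful person would: the job done as asked, in the order asked, and still so for the second after the job is handed in, with the robot touching nothing.
It also fails if it takes over 64 s, if anything falls off the work surface, if the arm or the gripper's body presses on something with over 40 N, if the wrist force passes 120 N, or if a joint passes its speed limit or range.

ROBOT

A 6-joint arm with a two-finger parallel gripper is mounted at the origin on a cart in front of the work surface, level with it; the furniture and walls round the work are solid. World frame = base frame: x ahead of the robot, y to its left, z up, the work surface at z = 0. Lengths are in mm, angles in degrees, forces in N, time in s.
With the tool pointing down it reaches from about 350 to 850 mm from the base axis. Payload 8.1 kg.
Tool frame: the origin (TCP) lies at the very end of the fingers, on their centre line; the grasp point (between the pads) lies 19 mm behind it; z points along the fingers, y is the direction in which the jaws open and shut (so a half turn about z gives the same grasp; the last joint's range is limited). The gripper opens to 85 mm and grips with 20 to 120 N. Pads are 22 mm wide; open, the fingers measure 114 mm over their backs; the gripper's body (76 mm by 85 mm) begins 54 mm behind the grasp point. The pads swing forward as they close: fully open they stand 13 mm farther back than shut.
Start: joints at [66.039, 7.471, 85.268, -0, 87.261, -4.893], TCP at [195.993, 567.091, 231.292] pointing down, gripper open.
Joint ranges: [-169.43, 169.43], [-51.17, 129.36], [1.28, 143.12], [-76.62, 256.62], [0, 156.53], [-152.29, 152.29]. Speed limits (degrees/s): [136.94, 136.94, 159.86, 180, 180, 180].

INTERFACE

Orientations are given as [roll, pitch, yaw] about the fixed x, y, z axes, in that order (R = Rz(yaw) Ry(pitch) Rx(roll)).
In Python, from bench import sensors, viewer, job gives the robot as it stands.
- The arm moves only by the shell command python3 -m pendant 'ROWS' [FORCE]. ROWS is JSON, one flat list of numbers, 5 for each row, row after row: the shift along the world's x, y, z in mm, then the turn about the world's z in rad, then the finger opening in mm, from 0 to 85.4. In form: [x, y, z, twist, hand, x, y, z, twist, hand, ...]. A call has 1 to 12 rows; each row shifts and turns the pose as measured when the row begins; what a row does not reach is not made up. A row lasts 1/12 s, in which the tool goes at most 41.7 mm and 7.16 degrees, less where a joint would pass 70% of its speed; a pose out of reach is approached as far as the arm can. A call with a gripper value outside its range is refused whole. The fingers move at their own pace and stop on an object; FORCE is the grip in N (left out, the last holds). Time passes only in rows, so rows that do not move let the fingers close. It gives the time, the measured TCP pose, the force and the opening at its end, in the units of the state.
- sensors.sense(): the state, without advancing time (a new reading comes with each control period).
- viewer.snapshot(name): name is "side" or "top"; returns a dict with "frame" (400x640x3 uint8, blue, green, red), "z_map" (400x640 float32, mm along the optical axis (not along the pixel's ray), 0 where there is no reading), "fx", "fy", "cx", "cy" (pixels), "view" (4x4, takes a point from world to camera coordinates). Camera axes: x right, y down, z forward; pixel columns grow to the right and rows downward; lengths in mm; the calibration is good to about 2 mm. A picture is of the moment at which its call begins.
- job.hand_in(): hands the job in, once; it reports no verdict.
The state is a dict: "time": time; "joint_pos": joint angles; "qd": joint speeds; "joint_efforts": joint torques, N m; "tool_pos": TCP position; "tcp_rot": TCP orientation; "ft_force": force on the tool from outside, world axes, zero at the start; "wrist_torque": the same for the moment, N m; "finger_gap": finger opening in mm.
Only numpy, scipy, OpenCV 4.12 (cv2) and the standard library are available. Lean on these libraries where they do the work, as an engineer would, in place of code of your own. Each camera call takes 0.05 s, during which the arm holds its last target.

## Working session

There is one attempt and no reset: what is moved stays moved. The work goes in short steps, Python scripts to look and compute and a shell command to move; the robot and the scene stay as the last step left them, time stands still between calls to the robot, and variables do not carry over. Pictures are saved under pics/ and viewed, and the job is handed in when it is done.

```bash
ls; mkdir -p pics; python3 - <<'E'
from bench import sensors, viewer, job
import cv2,numpy as np
print(sensors.sense())
for n in("side","top"):
    s=viewer.snapshot(n); cv2.imwrite(f"pics/{n}0.png",s["frame"]); np.savez(f"{n}0.npz",**s)
    print(n,s["fx"],s["cx"],s["cy"],np.round(s["view"],3).tolist())
E
```

```text
pics
{'time': 0.0, 'joint_pos': array([ 6.60398074e+01,  7.51693103e+00,  8.53309389e+01,  2.40944548e-03,
        8.72611183e+01, -4.89205286e+00]), 'qd': array([ 0.10213275, -0.03756757, -0.09941951,  0.02268314,  0.01911824,
       -0.01571049]), 'joint_efforts': array([ 2.32228349e-04, -5.69376469e+01, -5.00567079e+01,  7.88408238e-05,
        1.44624675e-02, -2.85049492e-05]), 'tool_pos': array([195.74128796, 566.5799451 , 230.20952374]), 'tcp_rot': array([-1.79891614e+02, -1.16920783e-02,  1.60931732e+02]), 'ft_force': array([ 0.63383771,  0.22671176, -0.07344335]), 'wrist_torque': array([ 0.01709849, -0.08000866, -0.00013389]), 'finger_gap': 85.74919293520836}
side 428.32219677917857 318.81469966356184 203.00927829264003 [[0.559, -0.829, -0.007, -278.973], [-0.699, -0.467, -0.542, 422.576], [0.447, 0.308, -0.84, 1094.202], [0.0, 0.0, 0.0, 1.0]]
top 475.56586277639735 322.88515477775087 201.21294268880285 [[0.363, -0.932, 0.016, -159.114], [-0.732, -0.295, -0.614, 424.979], [0.577, 0.211, -0.789, 1560.507], [0.0, 0.0, 0.0, 1.0]]
```

View pics/side0.png

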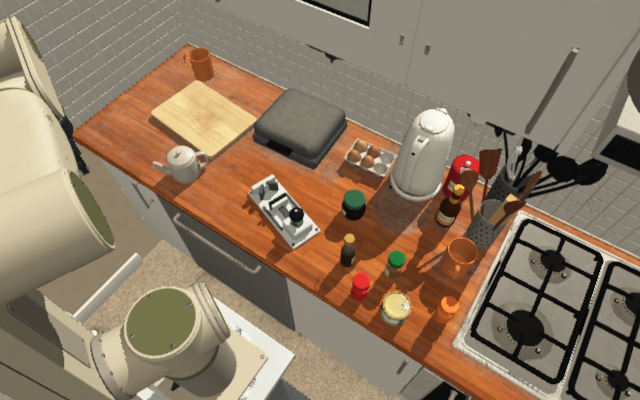

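View pics/top0.png

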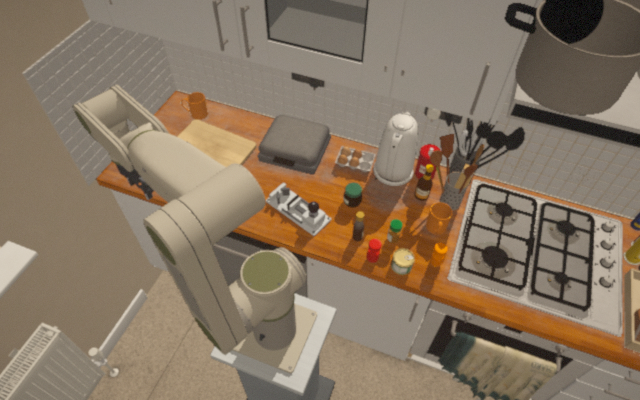

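The side picture shows the jar (green lid) at (397,260), the bottle at (348,250), the tin at (397,307), and red and orange look-alikes at (361,286) and (447,308). The vise is at (285,212), with its ball at (296,215). The V should be at the far left end, around (265,187).

```bash
cat > h.py <<'E'
import numpy as np,cv2
def load(n): 
    d=np.load(n,allow_pickle=True); return {k:d[k] for k in d}
def world(s):
    z=s["z_map"]; v,u=np.mgrid[:400,:640]
    c=np.stack([(u-s["cx"])/s["fx"]*z,(v-s["cy"])/s["fy"]*z,z,np.ones_like(z)],-1)
    w=c@np.linalg.inv(s["view"]).T
    w=w[...,:3]; w[z==0]=np.nan; return w
E
python3 - <<'E'
from h import *
for n in("side","top"):
    s=load(n+"0.npz");w=world(s)
    P={"side":dict(lid=(397,258),ball=(296,214),bottle=(348,240),tin=(397,303),spread=(354,198),red=(361,281)),"top":dict(lid=(396,227),ball=(313,208),tin=(402,257),spread=(353,188))}[n]
    for k,(u,v) in P.items(): print(n,k,np.round(w[v,u],1))
    m=(w[...,2]>9)&(w[...,2]<15)&(w[...,0]<700)&(w[...,1]>-100)&(w[...,1]<400)
    print(m.sum(), np.round(np.nanmedian(w[m],0)))
s=load("side0.npz")
c=cv2.resize(s["frame"][160:260,230:330],None,fx=6,fy=6,interpolation=cv2.INTER_CUBIC);cv2.imwrite("pics/c1.png",c)
c=cv2.resize(s["frame"][220:330,330:470],None,fx=5,fy=5,interpolation=cv2.INTER_CUBIC);cv2.imwrite("pics/c2.png",c)
# rectified height map, 2mm
w=world(s)
m=np.isfinite(w[...,2])
x=w[...,0][m];y=w[...,1][m];z=w[...,2][m];f=s["frame"][m]
X0,X1,Y0,Y1=300,700,-260,340
im=np.zeros((400,600,3),np.uint8)
o=np.argsort(z)
for a,b,cc,zz in zip(x[o],y[o],f[o],z[o]):
    if X0<a<X1 and Y0<b<Y1 and zz<200:
        i=int(X1-a);j=int(Y1-b); im[max(i-1,0):i+2,max(0,j-1):j+2]=cc
cv2.imwrite("pics/ortho.png",im)
E
```

```text
side lid [ 491.8 -259.5   96. ]
side ball [445.6  40.9 112.6]
side bottle [ 442.3 -132.3  143.2]
side tin [ 397.5 -317.3   54.5]
side spread [603.6 -56.9  78.3]
side red [ 379.5 -213.7  100.3]
2361 [77. -4. 12.]
top lid [ 478.1 -264.    98.7]
top ball [438.6  40.5 109.4]
top tin [ 394.  -316.2   53.8]
top spread [604.4 -58.7  82.7]
1484 [-10. -13.  12.]
```

View pics/c1.png

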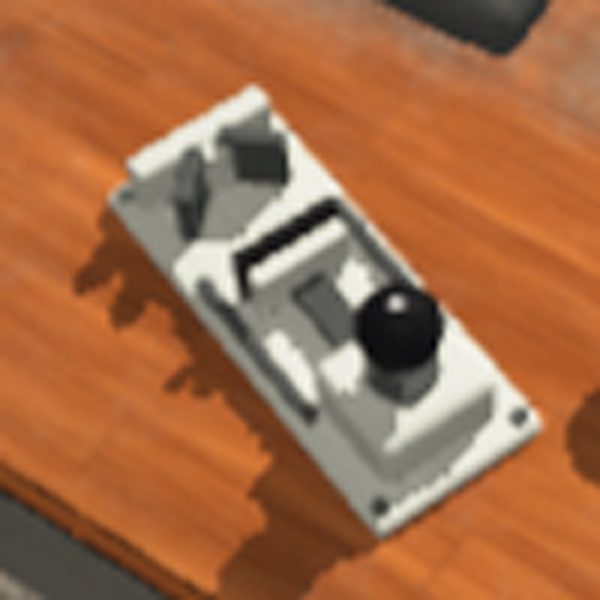

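View pics/ortho.png

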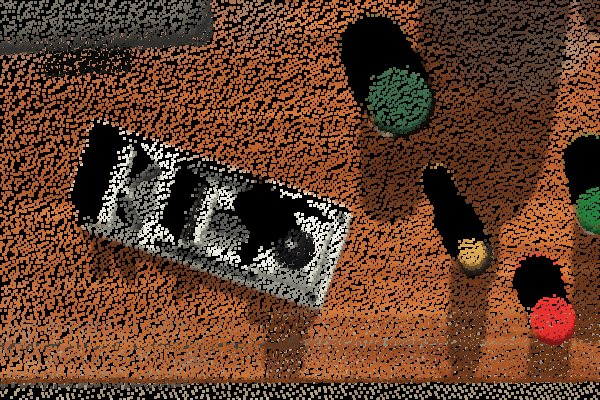

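View pics/c2.png

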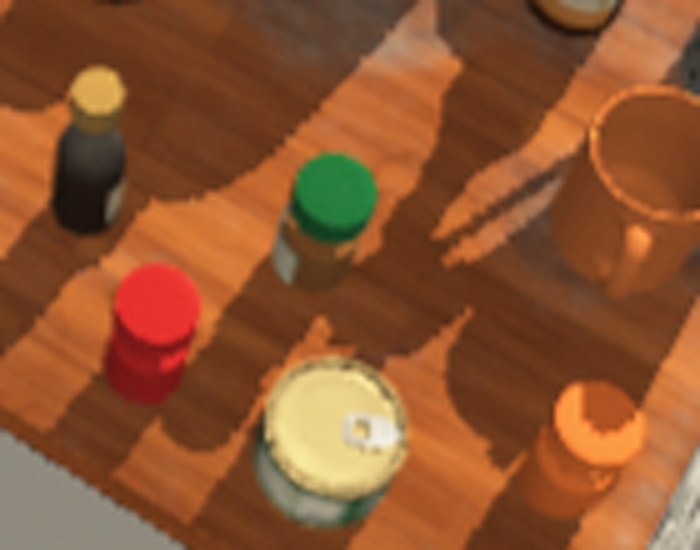

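```bash
python3 - <<'E'
from h import *
from scipy.optimize import least_squares
for n in("side","top"):
    s=load(n+"0.npz");w=world(s);hsv=cv2.cvtColor(s["frame"],cv2.COLOR_BGR2HSV).astype(int)
    x,y,z=w[...,0],w[...,1],w[...,2]
    def box(cx,cy,r): return np.hypot(x-cx,y-cy)<r
    def show(k,m):
        p=w[m]; (c,rr)=cv2.minEnclosingCircle(p[:,:2].astype(np.float32)); print(n,k,m.sum(),"mean",np.round(p.mean(0),1),"circ",np.round(c,1),round(rr,1), "zpct",np.round(np.percentile(p[:,2],[5,50,95]),1))
    show("lid",box(486,-262,45)&(z>92)&(z<106))
    show("bottle",box(442,-132,40)&(z>135))
    show("red",box(379,-213,40)&(z>92))
    show("tin",box(396,-317,50)&(z>50))
    show("spread",box(604,-57,55)&(z>74))
    # plate
    m=box(470,120,170)&(z>8.5)&(z<15.5)&(hsv[...,1]<90)
    r=cv2.minAreaRect(w[m][:,:2].astype(np.float32)); print("plate",m.sum(),r, np.round(cv2.boxPoints(r)).tolist())
    b=box(443,41,40)&(z>82)&(z<116)&(hsv[...,2]<90)
    p=w[b]; f=least_squares(lambda c:np.linalg.norm(p-c,axis=1)-22,[440,41,92],loss='soft_l1'); print("ball",b.sum(),np.round(f.x,1),f.cost/len(p))
E
```

```text
side lid 205 mean [ 488.9 -258.5   97.7] circ [ 489.9 -258.5] 22.7 zpct [ 93.7  97.7 101. ]
side bottle 94 mean [ 445.2 -132.7  143.9] circ [ 447.  -130.9] 16.1 zpct [138.2 144.1 148.1]
side red 225 mean [ 380.  -213.1   97.7] circ [ 381.2 -212.3] 23.0 zpct [ 94.3  97.9 100.9]
side tin 622 mean [ 390.2 -319.5   54.6] circ [ 390.3 -320. ] 38.8 zpct [50.9 54.6 58. ]
side spread 4017 mean [605.8 -61.2 589.3] circ [604.7 -57. ] 54.9 zpct [ 82.3 630.6 704.6]
plate 815 ((477.76385498046875, 122.70309448242188), (252.89329528808594, 103.73411560058594), 71.18560028076172) [[388.0, 20.0], [486.0, -14.0], [568.0, 226.0], [469.0, 259.0]]
ball 164 [453.4  48.6  91.7] 0.7778864873424128
top lid 100 mean [ 488.4 -259.4   98.6] circ [ 490.  -260.7] 24.7 zpct [ 93.4  98.8 102.8]
top bottle 55 mean [ 444.3 -133.6  144.3] circ [ 446.4 -131.1] 16.5 zpct [137.5 144.7 150.1]
top red 116 mean [ 379.1 -213.6   98.8] circ [ 379.3 -211.7] 24.3 zpct [ 93.5  98.5 104.4]
top tin 315 mean [ 389.5 -319.7   56. ] circ [ 389.9 -319.2] 39.7 zpct [51.  55.9 61.5]
top spread 3550 mean [607.7 -59.4 675.6] circ [605.6 -57.2] 54.8 zpct [ 87.5 705.9 833.2]
plate 384 ((476.836669921875, 120.56393432617188), (251.3063201904297, 105.77362823486328), 71.3216552734375) [[386.0, 18.0], [487.0, -15.0], [567.0, 223.0], [467.0, 257.0]]
ball 81 [454.4  48.5  93. ] 1.6683023421335714
```

```bash
cat >> h.py <<'E'
C=np.array([478.8,124.0]);A=np.radians(71.2);D=np.array([np.cos(A),np.sin(A)]);X=np.array([D[1],-D[0]])
def vf(w): 
    q=w[...,:2]-C; return q@X,q@D,w[...,2]
E
python3 - <<'E'
from h import *
for n in("side","top"):
    s=load(n+"0.npz");w=world(s);a,b,z=vf(w);g=s["frame"].astype(int).sum(-1)//3
    print(n)
    for lo in range(-70,128,4):
        m=(abs(a)<28)&(b>=lo)&(b<lo+4)&(z<140)
        if m.any(): print(lo,m.sum(),"z",np.round(np.percentile(z[m],[10,50,90])),"top-gray",int(g[m].mean()))
    m=(w[...,0]>440)&(w[...,0]<640)&(w[...,1]<-290)&(w[...,1]>-460)&(z>60)&(z<110)
    p=w[m]; print("mug",m.sum(),np.round(p.min(0)),np.round(p.max(0)))
    # extents of plate in vise frame
    m=(abs(a)<60)&(abs(b)<150)&(z>8.5)&(z<15.5)&(g>110)
    print(np.round(np.percentile(a[m],[1,99])),np.round(np.percentile(b[m],[1,99])))
s=load("side0.npz");w=world(s);a,b,z=vf(w)
E
```

```text
side
-70 14 z [ 52. 106. 110.] top-gray 86
-66 8 z [48. 50. 69.] top-gray 210
-62 11 z [48. 50. 56.] top-gray 216
-58 5 z [48. 50. 52.] top-gray 230
-54 6 z [48. 49. 52.] top-gray 215
-50 1 z [45. 45. 45.] top-gray 219
-38 4 z [23. 26. 30.] top-gray 129
-34 8 z [11. 23. 30.] top-gray 138
-30 10 z [11. 20. 29.] top-gray 125
-26 16 z [ 9. 13. 26.] top-gray 135
-22 14 z [11. 21. 27.] top-gray 124
-18 15 z [10. 22. 28.] top-gray 122
-14 18 z [ 9. 13. 26.] top-gray 133
-10 24 z [10. 17. 28.] top-gray 138
-6 14 z [10. 13. 28.] top-gray 153
-2 20 z [10. 14. 25.] top-gray 139
2 27 z [10. 15. 31.] top-gray 133
6 87 z [18. 33. 46.] top-gray 131
10 30 z [10. 45. 49.] top-gray 197
14 19 z [43. 45. 48.] top-gray 212
18 24 z [42. 47. 53.] top-gray 79
22 36 z [42. 50. 53.] top-gray 44
26 10 z [49. 51. 53.] top-gray 73
30 2 z [48. 48. 48.] top-gray 132
38 1 z [12. 12. 12.] top-gray 231
42 4 z [10. 11. 14.] top-gray 218
46 1 z [13. 13. 13.] top-gray 232
50 9 z [13. 14. 16.] top-gray 198
54 16 z [10. 12. 14.] top-gray 202
58 14 z [ 9. 11. 14.] top-gray 226
62 19 z [ 8. 12. 13.] top-gray 197
66 24 z [1
[... 1437 characters left out ...]
6 4 z [14. 17. 18.] top-gray 189
50 8 z [12. 14. 20.] top-gray 192
54 13 z [ 8. 11. 18.] top-gray 194
58 10 z [10. 15. 17.] top-gray 183
62 14 z [ 8. 12. 17.] top-gray 163
66 9 z [10. 15. 26.] top-gray 132
70 19 z [ 9. 14. 48.] top-gray 115
74 18 z [ 8. 24. 53.] top-gray 103
78 24 z [11. 27. 55.] top-gray 98
82 26 z [11. 31. 54.] top-gray 105
86 25 z [11. 32. 50.] top-gray 112
90 22 z [14. 45. 55.] top-gray 137
94 12 z [31. 47. 53.] top-gray 138
98 17 z [11. 41. 52.] top-gray 151
102 12 z [28. 45. 49.] top-gray 176
106 13 z [45. 48. 53.] top-gray 193
110 8 z [44. 46. 51.] top-gray 182
114 1 z [44. 44. 44.] top-gray 156
mug 371 [ 440. -453.   60.] [ 640. -357.  109.]
[-52.  50.] [-129.  120.]
```

```bash
python3 -m pendant '[22,-34,0,0,85, 22,-34,0,0,85, 22,-34,0,0,85, 22,-34,0,0,85, 22,-34,0,0,85, 22,-34,0,0,85, 22,-34,0,0,85, 22,-34,0,0,85, 22,-34,0,0,85, 22,-34,0,0,85, 22,-34,0,0,85, 22,-34,0,0,85]' 40
```

```text
time: 1.1
tool_pos: [456.2, 146.7, 222.9]
tcp_rot: [-179.5, -0.3, 161.7]
ft_force: [1.2, -0.2, 0.7]
finger_gap: 85.0
```

```bash
python3 -m pendant '[3,-40,0,0,85, 3,-40,0,0,85, 3,-40,0,0,85, 3,-40,0,0,85, 3,-40,0,0,85, 3,-40,0,0,85, 3,-40,0,0,85, 3,-40,0,0,85, 3,-40,0,0,85, 3,-30,0,0,85, 3,-10,0,0,85, 0,0,0,0,85]' 40
```

```text
time: 2.1
tool_pos: [485.1, -276.8, 217.9]
tcp_rot: [-179.4, -0.6, 161.3]
ft_force: [0.9, -0.5, -0.7]
finger_gap: 85.1
```

```bash
python3 -m pendant '[4,17,-20,0,85, 0,0,-30,0,85, 0,0,-30,0,85, 0,0,-15,0,85, 0,0,0,0,85]' 40; python3 - <<'E'
from bench import sensors, viewer
from h import *
s=viewer.snapshot("side");cv2.imwrite("pics/a1.png",cv2.resize(s["frame"][180:330,320:480],None,fx=4,fy=4))
w=world(s);x,y,z=w[...,0],w[...,1],w[...,2];h=cv2.cvtColor(s["frame"],cv2.COLOR_BGR2HSV)
m=(np.hypot(x-489,y+259)<40)&(h[...,0]>45)&(h[...,0]<80)&(h[...,1]>120)
print(m.sum(),np.round(w[m].mean(0)));print(sensors.sense()["tool_pos"])
E
```

```text
time: 2.52
tool_pos: [489.7, -255.0, 120.6]
tcp_rot: [-179.5, -0.5, 161.2]
ft_force: [0.4, -0.3, -0.7]
finger_gap: 85.0
222 [ 487. -260.   97.]
[ 489.94171432 -255.0246277   121.75482392]
```

View pics/a1.png

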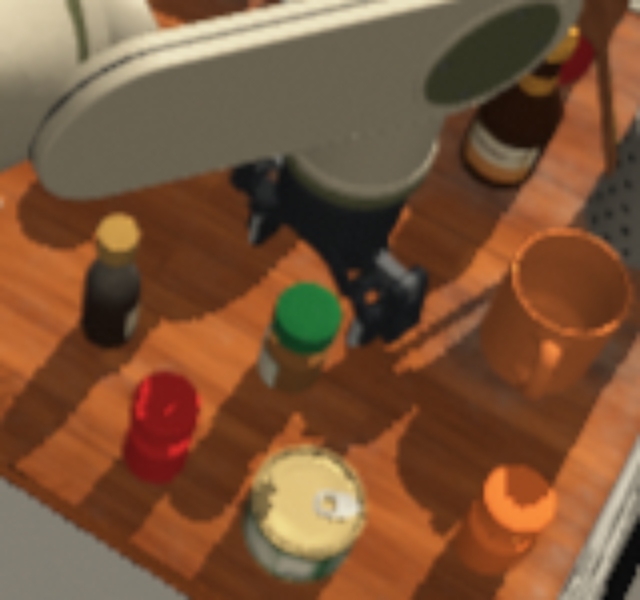

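The jar (lid at ~(307,315) in the crop) is free between the open fingers, and the tin and mug are clear of them. I'll descend now.

```bash
python3 -m pendant '[0,-4,-20,0,85, 0,0,-20,0,85, 0,0,-13,0,85, 0,0,0,0,85, 0,0,0,0,85]' 40
```

```text
time: 2.98
tool_pos: [494.1, -257.0, 74.4]
tcp_rot: [-179.5, -0.1, 161.5]
ft_force: [0.6, -0.2, 1.1]
finger_gap: 84.8
```

```bash
python3 -m pendant '[-4,-2,-12,0,85, 0,0,0,0,85, 0,0,0,0,85]' 40; python3 -c "
from bench import sensors
print(sensors.sense())"
```

```text
time: 3.23
tool_pos: [491.9, -259.9, 65.2]
tcp_rot: [-179.4, 0.2, 161.5]
ft_force: [-0.7, -0.6, 0.4]
finger_gap: 85.1
{'time': 3.2333, 'joint_pos': array([ -32.76994528,    8.71642949,  101.95185613,   -0.58154169,
         68.97432738, -104.08976672]), 'qd': array([-0.32263109,  0.17155761,  1.29661284, -0.34157179, -0.4048147 ,
       -0.35765584]), 'joint_efforts': array([ 8.86457786e-02, -5.14729714e+01, -4.32773530e+01, -7.37331575e-02,
        1.06639182e-01, -1.78215397e-02]), 'tool_pos': array([ 491.88991856, -259.8558469 ,   65.19877563]), 'tcp_rot': array([-179.38548781,    0.21321486,  161.52792259]), 'ft_force': array([-0.7181259 , -0.64206267,  0.36690105]), 'wrist_torque': array([-0.06534598, -0.02259589, -0.04037773]), 'finger_gap': 85.05400075845952}
```

```bash
python3 -m pendant '[-1,0,-3,0,60, 0,0,0,0,30, 0,0,0,0,30, 0,0,0,0,30, 0,0,0,0,30, 0,0,0,0,30, 0,0,0,0,30, 0,0,0,0,30]' 40
```

```text
time: 3.9
tool_pos: [491.7, -260.7, 64.0]
tcp_rot: [-179.4, 0.4, 161.5]
ft_force: [-0.1, -0.2, -0.3]
finger_gap: 42.9
```

```bash
python3 -m pendant '[0,0,20,0,30, 0,0,38,0,30, 0,0,38,0,30, 0,0,38,0,30, 0,0,30,0,30, 0,20,8,0,30, 0,39,0,0,30, 0,39,0,0,30, 0,39,0,0,30, 0,39,0,0,30, 0,39,0,0,30, 0,39,0,0,30]' 40;  python3 -m pendant '[0,39,0,0,30, 0,39,0,0,30, 0,39,0,0,30,  0,32,0,0,30, 0,18,0,0,30, 0,0,0,0,30, 0,0,0,0,30]' 40
```

```text
time: 4.9
tool_pos: [485.3, -2.4, 242.2]
tcp_rot: [-179.4, 0.2, 160.7]
ft_force: [0.6, -0.4, -1.8]
finger_gap: 42.8
time: 5.48
tool_pos: [481.2, 180.9, 241.8]
tcp_rot: [-179.5, 0.2, 161.2]
ft_force: [-0.6, -0.2, -1.2]
finger_gap: 43.1
```

```bash
python3 -m pendant '[16,-1,-20,0,30, 0,0,-35,0,30, 0,0,-35,0,30, 0,0,-20,0,30, 0,0,0,0,30, 0,0,0,0,30]' 40; python3 - <<'E'
from bench import sensors, viewer
from h import *
for n in("side","top"):
    s=viewer.snapshot(n);np.savez(n+"1.npz",**s)
    r=(slice(120,270),slice(200,360))
    cv2.imwrite(f"pics/b_{n}.png",cv2.resize(s["frame"][r],None,fx=4,fy=4))
st=sensors.sense();print(st["tool_pos"],st["tcp_rot"])
E
```

```text
time: 5.98
tool_pos: [499.2, 174.4, 130.5]
tcp_rot: [-179.5, 0.5, 161.1]
ft_force: [0.5, 0.3, -0.7]
finger_gap: 42.9
[499.87879641 174.9130742  131.77849177] [-179.59937797    0.5741608   161.06090668]
```

View pics/b_side.png

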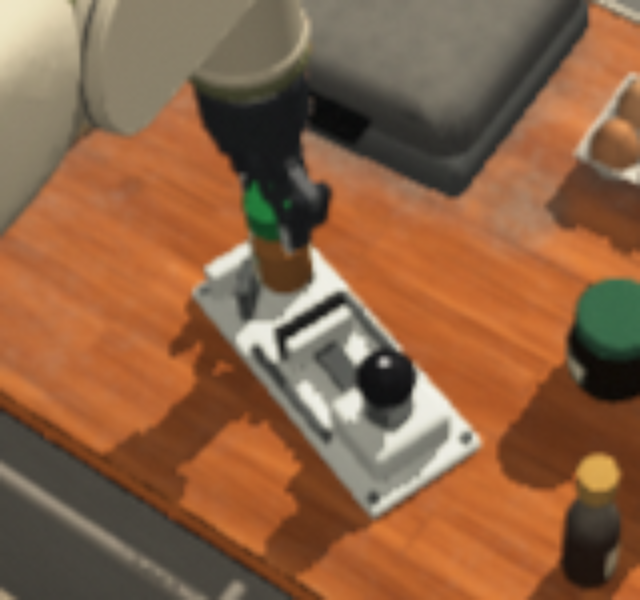

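View pics/b_top.png

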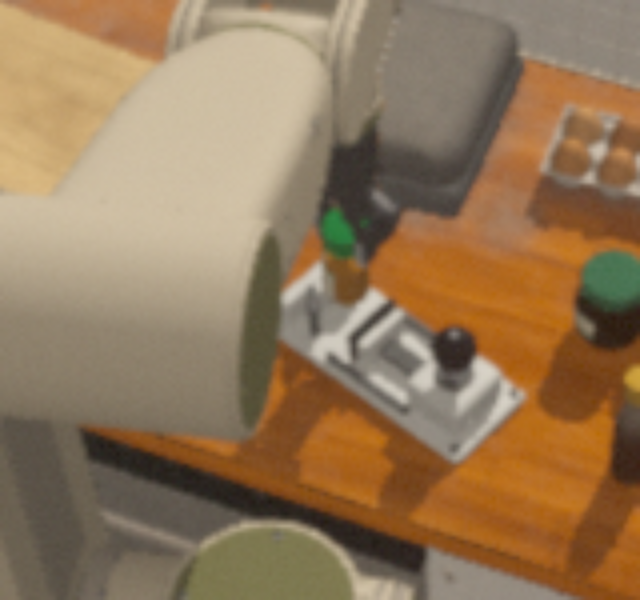

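The jar (lid ~(262,205), body ~(283,262) in the side crop) hangs over the gap in front of the V. I'll fit its axis against the tool.

```bash
python3 - <<'E'
from h import *
from scipy.optimize import least_squares
for n in("side","top"):
    s=load(n+"1.npz");w=world(s);x,y,z=w[...,0],w[...,1],w[...,2];h=cv2.cvtColor(s["frame"],cv2.COLOR_BGR2HSV).astype(int)
    near=np.hypot(x-498,y-176)<40
    m=near&(z>72)&(z<132)&(h[...,0]<30)&(h[...,1]>90)
    g=near&(z>132)&(h[...,0]>45)&(h[...,0]<80)&(h[...,1]>120)&(z<160)
    for k,mm,r in(("body",m,23),("lid",g,21.5)):
        p=w[mm];f=least_squares(lambda c:np.hypot(p[:,0]-c[0],p[:,1]-c[1])-r,[498,176],loss='soft_l1');print(n,k,mm.sum(),np.round(f.x,1),np.round(np.percentile(p[:,2],[2,98])),round(f.cost/len(p),2))
    b=(np.hypot(x-453,y-48)<40)&(z>82)&(z<116)&(h[...,2]<90)
    p=w[b]; f=least_squares(lambda c:np.linalg.norm(p-c,axis=1)-22,[440,41,92],loss='soft_l1'); print("ball",b.sum(),np.round(f.x,1))
print(C+58*D,C+65*D,C-80*D)
E
```

```text
side body 135 [499.8 177.2] [ 77. 122.] 1.56
side lid 15 [496.6 176.7] [146. 159.] 0.29
ball 162 [453.7  48.5  91.9]
top body 88 [501.  175.2] [ 80. 125.] 2.84
top lid 5 [499.3 161.6] [150. 159.] 0.69
ball 79 [454.8  47.8  93.4]
[497.49141032 178.90565709] [499.74727019 185.53220191] [453.01874438  48.26805919]
```

```bash
python3 -m pendant '[-2,2,-15,0,30, 0,0,-20,0,30, 0,0,-10,0,30, 0,0,0,0,30, 0,0,0,0,30]' 40
```

```text
time: 6.5
tool_pos: [504.3, 176.9, 96.2]
tcp_rot: [180.0, 1.3, 161.0]
ft_force: [-2.0, -0.7, -3.0]
finger_gap: 42.6
```

```bash
python3 -m pendant '[-7,0,0,0,30, 0,0,0,0,30, 0,0,0,0,30, 0,0,0,0,30]' 40; python3 -m pendant '[0,0,-8,0,30, 0,0,0,0,30, 0,0,0,0,30, 0,0,0,0,30]' 40
```

```text
time: 6.83
tool_pos: [499.5, 177.7, 101.1]
tcp_rot: [179.7, 1.6, 160.9]
ft_force: [0.9, -0.2, -2.1]
finger_gap: 42.8
time: 7.17
tool_pos: [500.7, 178.1, 93.8]
tcp_rot: [179.6, 1.8, 161.0]
ft_force: [0.7, -0.4, -2.2]
finger_gap: 42.9
```

```bash
python3 -m pendant '[-4,0,-8,0,30, 0,0,0,0,30, 0,0,0,0,30]' 40; python3 -m pendant '[-1,0,-5,0,30, 0,0,0,0,30, 0,0,0,0,30]' 40
```

```text
time: 7.42
tool_pos: [496.2, 178.1, 84.7]
tcp_rot: [179.7, 1.7, 161.0]
ft_force: [0.3, 0.5, -0.4]
finger_gap: 43.1
time: 7.67
tool_pos: [494.5, 178.0, 78.6]
tcp_rot: [179.7, 1.7, 161.0]
ft_force: [0.4, -0.4, -1.7]
finger_gap: 42.9
```

```bash
python3 -m pendant '[2,0,-2,0,30, 0,0,0,0,30, 0,0,0,0,30]' 40; python3 - <<'E'
from bench import sensors, viewer
from h import *
from scipy.optimize import least_squares
for n in("side","top"):
    s=viewer.snapshot(n);np.savez(n+"2.npz",**s)
    cv2.imwrite(f"pics/d_{n}.png",cv2.resize(s["frame"][140:260,220:350],None,fx=5,fy=5))
    w=world(s);x,y,z=w[...,0],w[...,1],w[...,2];h=cv2.cvtColor(s["frame"],cv2.COLOR_BGR2HSV).astype(int)
    m=(np.hypot(x-498,y-178)<40)&(z>18)&(z<80)&(h[...,0]<30)&(h[...,1]>90)
    p=w[m];f=least_squares(lambda c:np.hypot(p[:,0]-c[0],p[:,1]-c[1])-23,[498,176],loss='soft_l1');q=f.x-C;print(n,m.sum(),np.round(f.x,1),"x,b",q@X,q@D)
print(sensors.sense()["ft_force"])
E
```

```text
time: 7.92
tool_pos: [496.9, 178.0, 76.6]
tcp_rot: [179.7, 1.7, 161.0]
ft_force: [-0.3, 0.4, -1.9]
finger_gap: 42.8
side 101 [498.6 180.3] x,b 0.603669786414211 59.728984283256935
top 78 [501.2 177.4] x,b 3.941388710643282 57.78134303933266
[ 0.09602076  0.07804338 -1.40668303]
```

View pics/d_side.png

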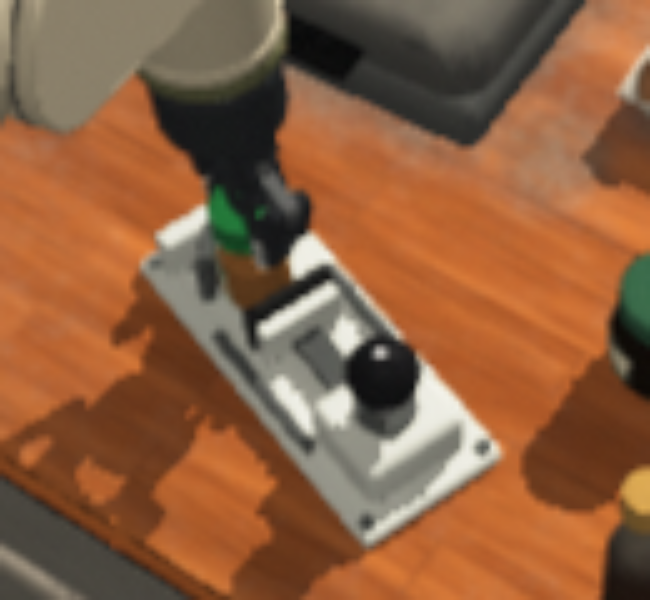

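The jar (body ~(252,275)) stands between the jaw and the V. The wrist still carries its weight, so I'll lower in small steps until it touches.

```bash
for i in 1; do python3 -m pendant '[0,0,-1.5,0,30, 0,0,0,0,30, 0,0,0,0,30]' 40; done;  python3 -m pendant '[0,0,-1.5,0,30, 0,0,0,0,30, 0,0,0,0,30]' 40
```

```text
time: 8.27
tool_pos: [498.4, 178.1, 76.8]
tcp_rot: [179.6, 1.9, 161.0]
ft_force: [0.8, -0.5, -1.5]
finger_gap: 42.9
time: 8.52
tool_pos: [499.4, 178.2, 76.4]
tcp_rot: [179.5, 2.0, 161.0]
ft_force: [0.4, -0.3, -0.8]
finger_gap: 42.7
```

```bash
python3 -m pendant '[-2,0,-3,0,30, 0,0,0,0,30, 0,0,0,0,30]' 40;  python3 -m pendant '[-1,0,-3,0,30, 0,0,0,0,30]' 40
```

```text
time: 8.77
tool_pos: [501.1, 178.6, 77.0]
tcp_rot: [179.3, 2.4, 161.0]
ft_force: [-0.1, -0.5, -1.4]
finger_gap: 42.8
time: 8.93
tool_pos: [502.4, 178.8, 76.4]
tcp_rot: [179.2, 2.7, 161.0]
ft_force: [-0.1, -0.5, -1.3]
finger_gap: 42.9
```

```bash
python3 - <<'E'
from bench import sensors
s=sensors.sense()
for k in("joint_pos","qd","joint_efforts","ft_force","wrist_torque"):print(k,s[k].round(2))
E
```

```text
joint_pos [ 14.66   2.32 107.56  -0.9   67.47 -55.99]
qd [ 0.02 -0.39 -0.43  0.27 -0.11 -0.01]
joint_efforts [  0.06 -48.77 -46.82  -0.08  -0.64   0.  ]
ft_force [-0.14 -0.52 -1.34]
wrist_torque [-0.02  0.03 -0.  ]
```

View pics/d_top.png

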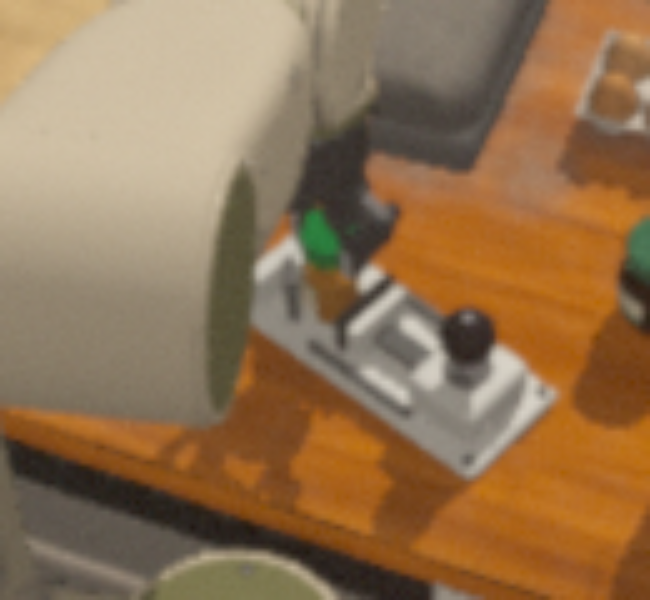

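```bash
python3 -m pendant '[-5,0,6,0,30, 0,0,0,0,30, 0,0,0,0,30]' 40;python3 - <<'E'
from bench import sensors
s=sensors.sense()
for k in("joint_pos","qd","joint_efforts","ft_force","wrist_torque"):print(k,s[k].round(2))
E
```

```text
time: 9.18
tool_pos: [495.5, 178.7, 81.4]
tcp_rot: [179.3, 2.5, 161.0]
ft_force: [-0.3, 0.1, -2.3]
finger_gap: 42.6
joint_pos [ 14.82   1.1  108.23  -0.88  68.18 -55.84]
qd [ 0.26 -0.77  0.6   0.13  0.65  0.08]
joint_efforts [-2.000e-02 -4.837e+01 -4.749e+01 -1.100e-01 -3.600e-01  1.000e-02]
ft_force [-0.35  0.14 -2.34]
wrist_torque [ 0.06  0.04 -0.02]
```

```bash
python3 -m pendant '[0,0,-2,0,30, 0,0,-2,0,30, 0,0,-2,0,30]' 40;python3 -m pendant '[0,0,-2,0,30, 0,0,-2,0,30]' 40
```

```text
time: 9.43
tool_pos: [495.8, 179.0, 75.9]
tcp_rot: [179.3, 2.6, 161.0]
ft_force: [-4.2, -1.3, 25.6]
finger_gap: 42.9
time: 9.6
tool_pos: [497.9, 178.6, 76.2]
tcp_rot: [179.2, 2.8, 161.0]
ft_force: [-10.2, -4.6, 23.4]
finger_gap: 42.6
```

Contact: 25 N upward at TCP 76, as expected, so the jar is standing on the plate. I'll relax the push and release.

```bash
python3 -m pendant '[0,0,0,0,30, 0,0,0,0,30, 0,0,0,0,30]' 40;python3 -m pendant '[0,0,0,0,46, 0,0,0,0,52, 0,0,0,0,60, 0,0,0,0,75, 0,0,0,0,85, 0,0,0,0,85]' 40; python3 - <<'E'
from bench import sensors, viewer
from h import *
from scipy.optimize import least_squares
for n in("side","top"):
    s=viewer.snapshot(n);np.savez(n+"3.npz",**s)
    cv2.imwrite(f"pics/e_{n}.png",cv2.resize(s["frame"][140:260,220:350],None,fx=5,fy=5))
    w=world(s);x,y,z=w[...,0],w[...,1],w[...,2];h=cv2.cvtColor(s["frame"],cv2.COLOR_BGR2HSV).astype(int)
    m=(np.hypot(x-498,y-178)<40)&(z>18)&(z<80)&(h[...,0]<30)&(h[...,1]>90)
    p=w[m];f=least_squares(lambda c:np.hypot(p[:,0]-c[0],p[:,1]-c[1])-23,[498,176],loss='soft_l1');q=f.x-C;print(n,m.sum(),np.round(f.x,1),"x,b",q@X,q@D)
E
```

```text
time: 9.85
tool_pos: [498.4, 178.6, 76.7]
tcp_rot: [179.2, 2.8, 161.0]
ft_force: [0.1, 1.0, -1.4]
finger_gap: 42.7
time: 10.35
tool_pos: [497.5, 178.5, 74.9]
tcp_rot: [179.3, 2.7, 161.0]
ft_force: [-0.5, -0.2, -1.2]
finger_gap: 84.9
side 98 [502.7 180.8] x,b 4.358471508153933 61.45665319553904
top 90 [503.1 182.1] x,b 4.2625391770892485 62.84289590964869
```

View pics/e_side.png

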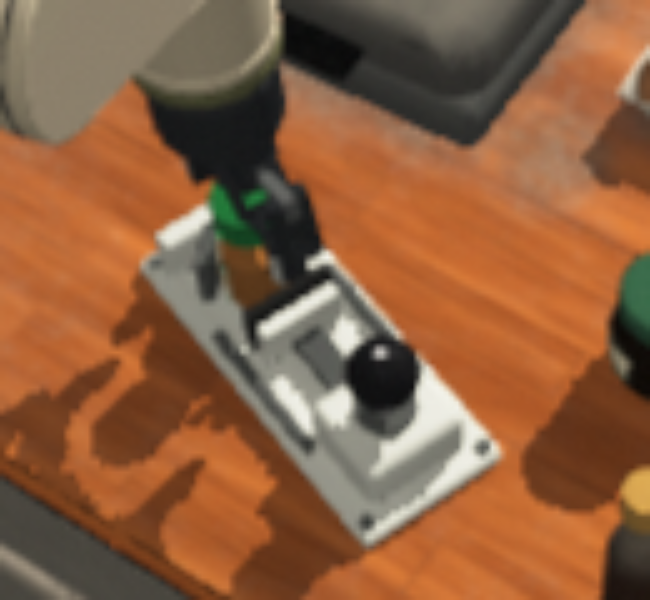

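```bash
python3 -m pendant '[0,0,12,0,85, 0,0,30,0,85, 0,0,35,0,85, -4,-20,20,0.12,85, -8,-35,5,0.12,85, -8,-35,0,0.12,85, -8,-30,0,0.12,85, -6,-12,0,0.12,85, 0,0,0,0.12,85, 0,0,0,0.12,85, 0,0,0,0.12,85, 0,0,0,0.12,85]' 70; python3 - <<'E'
from bench import sensors, viewer
from h import *
from scipy.optimize import least_squares
print(sensors.sense()["joint_pos"].round(1))
for n in("side","top"):
    s=viewer.snapshot(n);np.savez(n+"4.npz",**s)
    cv2.imwrite(f"pics/f_{n}.png",cv2.resize(s["frame"][140:260,220:350],None,fx=5,fy=5))
    w=world(s);x,y,z=w[...,0],w[...,1],w[...,2];h=cv2.cvtColor(s["frame"],cv2.COLOR_BGR2HSV).astype(int)
    m=(np.hypot(x-498,y-178)<40)&(z>18)&(z<80)&(h[...,0]<30)&(h[...,1]>90)
    if m.sum()<10: print(n,"hidden");continue
    p=w[m];f=least_squares(lambda c:np.hypot(p[:,0]-c[0],p[:,1]-c[1])-23,[498,176],loss='soft_l1');q=f.x-C;print(n,m.sum(),np.round(f.x,1),"x,b",q@X,q@D)
    m=(np.hypot(x-498,y-178)<45)&(z>102)&(z<118)&(h[...,0]>45)&(h[...,0]<80)&(h[...,1]>120)
    if m.any(): q=w[m][:,:2].mean(0)-C;print("lid top",m.sum(),w[m].mean(0),q@X,q@D)
E
```

```text
time: 11.45
tool_pos: [463.1, 45.7, 194.1]
tcp_rot: [179.9, 3.3, -136.2]
ft_force: [-0.0, 0.6, -0.5]
finger_gap: 84.8
[  -2.6  -15.5  111.1    2.5   82.1 -136.7]
side 122 [502.1 182.6] x,b 3.1696756789180047 62.95919081544226
lid top 46 [489.92435329 188.04277899 109.58374767] -10.107929889782485 64.2110467968132
top 60 [499.  183.9] x,b -0.22504494074316628 63.242825867357745
```

View pics/f_side.png

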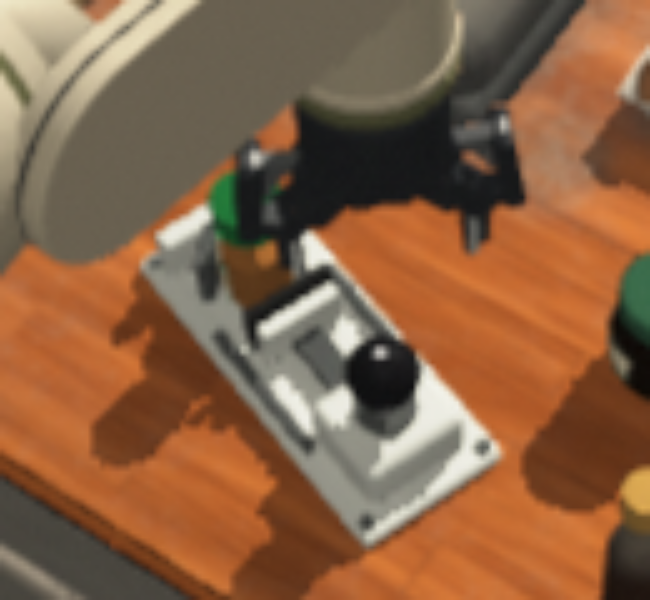

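The jar stands upright against the V region, and the gripper is above the ball. I'll descend over the ball.

```bash
python3 -m pendant '[-6,3,-10,0,85, -1,0,-22,0,85, -1,0,-22,0,85, -1,0,-10,0,85, 0,0,0,0,85, 0,0,0,0,85]' 70; python3 - <<'E'
from bench import sensors, viewer
from h import *
for n in("side",):
    s=viewer.snapshot(n);np.savez(n+"5.npz",**s)
    cv2.imwrite(f"pics/g_{n}.png",cv2.resize(s["frame"][140:260,220:350],None,fx=5,fy=5))
E
```

```text
time: 12.05
tool_pos: [455.7, 49.2, 133.1]
tcp_rot: [-179.8, 3.6, -137.9]
ft_force: [0.1, -0.7, -0.1]
finger_gap: 85.3
```

View pics/g_side.png

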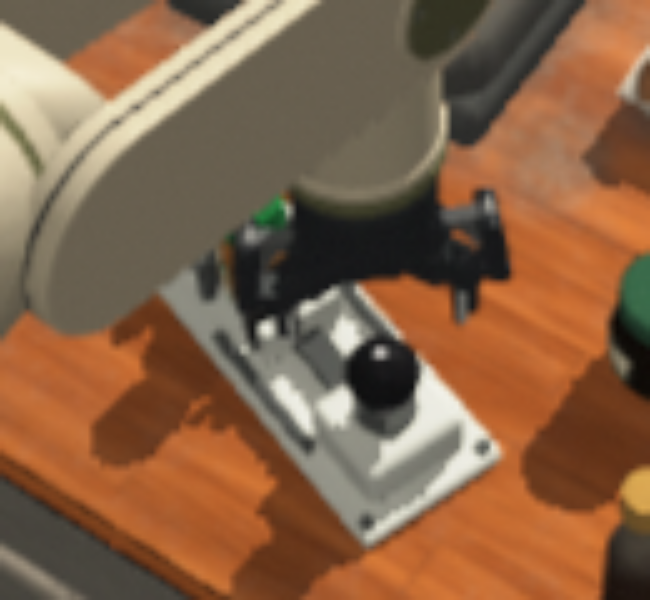

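```bash
python3 -m pendant '[-1,0,-15,0,85, -1,0,-22,0,85, -1,0,-12,0,85, 0,0,-4,0,85, 0,0,0,0,85, 0,0,0,0,85]' 70
```

```text
time: 12.6
tool_pos: [459.0, 49.2, 87.7]
tcp_rot: [-179.3, 4.1, -138.2]
ft_force: [-0.3, 0.3, -0.2]
finger_gap: 85.3
```

```bash
python3 -m pendant '[-3,0,-8,0,85, -2,0,-8,0,85, -2,0,-3,0,85, 0,0,0,0,85]' 70
```

```text
time: 12.93
tool_pos: [454.0, 49.1, 70.7]
tcp_rot: [-179.1, 4.4, -138.2]
ft_force: [-1.4, 0.0, 1.2]
finger_gap: 85.1
```

```bash
python3 -m pendant '[0,0,0,0,60, 0,0,0,0,35, 0,0,0,0,35, 0,0,0,0,35, 0,0,0,0,35, 0,0,0,0,35, 0,0,0,0,35]' 80; python3 - <<'E'
from bench import sensors
s=sensors.sense()
for k in("tool_pos","joint_pos","ft_force","wrist_torque","finger_gap"):print(k,np.round(s[k],2) if 0 else s[k])
E
```

```text
time: 13.52
tool_pos: [454.9, 47.8, 71.7]
tcp_rot: [-179.0, 4.4, -138.2]
ft_force: [-0.3, -0.3, -0.9]
finger_gap: 40.7
tool_pos [454.92526122  47.8491288   71.67248619]
joint_pos [  -2.25207932  -11.2565927   120.97981032    2.48360873   66.42723209
 -134.91599966]
ft_force [-0.31224461 -0.32209139 -0.8963218 ]
wrist_torque [-0.14918346 -0.05576855 -0.04676818]
finger_gap 40.708121233181984
```

```bash
python3 - <<'E'
from bench import sensors, viewer
from h import *
o=[]
for n in("side","top"):
    s=viewer.snapshot(n);np.savez(n+"6.npz",**s)
    o.append(cv2.resize(s["frame"][160:250,250:340] if n=="side" else s["frame"][160:250,270:360],(400,400),interpolation=cv2.INTER_CUBIC))
cv2.imwrite("pics/h.png",np.hstack(o))
E
```

```text
(no output)
```

View pics/h.png

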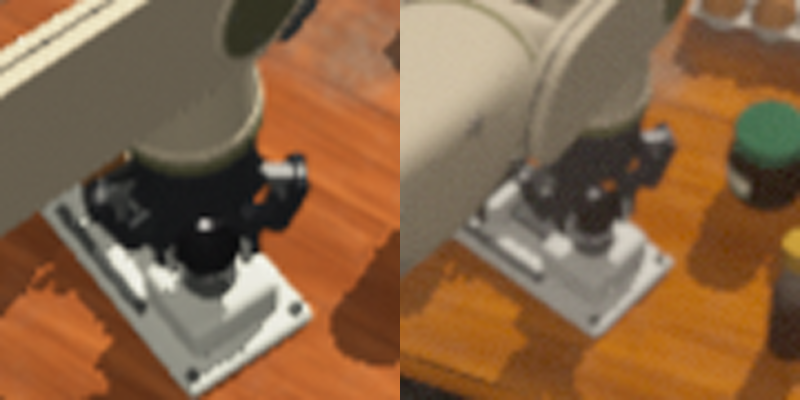

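```bash
python3 - <<'E'
from h import *
s=load("side6.npz");V=s["view"]
def px(p):
    c=V@np.r_[p,1];return np.round([s["fx"]*c[0]/c[2]+s["cx"],s["fy"]*c[1]/c[2]+s["cy"]],1)
for k,p in dict(ball=(453.6,48.4,92),tcp=(454.9,47.8,71.7),ftip=(472,28,71.7),f92=(472,28,92),ftipL=(437,67,71.7)).items():
    q=px(p);print(k,q,(q-[250,160])*400/90)
c=s["frame"][195:235,275:325];cv2.imwrite("pics/h2.png",cv2.convertScaleAbs(cv2.resize(c,None,fx=14,fy=14,interpolation=cv2.INTER_CUBIC),alpha=2.2,beta=20))
w=world(s);x,y,z=w[...,0],w[...,1],w[...,2]
m=(np.hypot(x-454,y-48)<75)&(z>56)&(z<130)
p=w[m];op=np.array([np.cos(np.radians(131.8)),np.sin(np.radians(131.8))]);la=np.array([op[1],-op[0]])
q=(p[:,:2]-[454.9,47.8]);a=q@op;b=q@la
for lo in range(-60,60,6):
    k=(a>=lo)&(a<lo+6)
    if k.any(): print(lo,k.sum(),"zmin",np.round(np.percentile(p[k,2],[0,10,50])),"lat",np.round(np.percentile(b[k],[5,50,95])))
E
```

```text
ball [295.9 214.5] [204.         242.22222222]
tcp [296.7 217.9] [207.55555556 257.33333333]
ftip [305.6 217. ] [247.11111111 253.33333333]
f92 [305.3 213.4] [245.77777778 237.33333333]
ftipL [287.7 219.2] [167.55555556 263.11111111]
-54 1 zmin [128. 128. 128.] lat [-18. -18. -18.]
-48 4 zmin [114. 117. 125.] lat [-18. -15.  -3.]
-42 13 zmin [120. 122. 128.] lat [-17. -10.   1.]
-36 16 zmin [ 96. 109. 125.] lat [-14.  -9.   1.]
-30 17 zmin [ 80.  88. 118.] lat [-18. -10.   3.]
-24 16 zmin [77. 83. 98.] lat [-17. -12.  -9.]
-18 13 zmin [ 60.  92. 102.] lat [-14. -10.  -3.]
-12 26 zmin [ 56.  57. 104.] lat [-18. -12.   1.]
-6 29 zmin [ 56.  58. 105.] lat [-22. -13.  -1.]
0 30 zmin [ 58.  87. 108.] lat [-22. -15.  -0.]
6 32 zmin [ 57.  61. 104.] lat [-22. -13.   3.]
12 23 zmin [ 56.  63. 104.] lat [-18. -11.  -1.]
18 15 zmin [80. 84. 97.] lat [-15.  -9.  -5.]
24 16 zmin [ 78.  87. 105.] lat [-17. -14. -11.]
30 22 zmin [ 81.  87. 120.] lat [-17.  -9.   3.]
36 16 zmin [112. 116. 124.] lat [-12.  -5.   2.]
42 14 zmin [116. 125. 128.] lat [-17.  -8.   4.]
48 7 zmin [119. 121. 128.] lat [-18. -15.  -3.]
54 2 zmin [120. 120. 123.] lat [-16. -15. -15.]
```

View pics/h2.png

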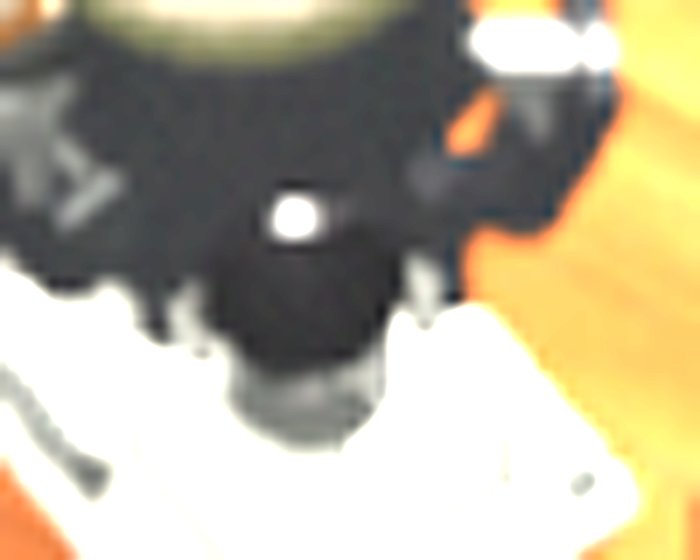

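Fingertips show at z≈79, so the pads sit about 6 mm high, and the gap of 40.7 (under the 44 mm ball) suggests the grip is off the equator. I'll re-grip lower.

```bash
python3 -m pendant '[0,0,0,0,60, 0,0,0,0,60, -2,1,-5,0,60, -1,0,-4,0,60, 0,0,0,0,60, 0,0,0,0,35, 0,0,0,0,35, 0,0,0,0,35, 0,0,0,0,35, 0,0,0,0,35]' 80; python3 - <<'E'
from bench import sensors
s=sensors.sense()
for k in("ft_force","wrist_torque","finger_gap"):print(k,s[k])
E
```

```text
time: 14.45
tool_pos: [454.2, 46.7, 63.5]
tcp_rot: [-178.6, 4.4, -138.2]
ft_force: [0.5, -0.5, 0.2]
finger_gap: 41.0
ft_force [ 0.50637988 -0.45909215  0.21957119]
wrist_torque [-0.12010041  0.02073272 -0.1892102 ]
finger_gap 41.042237032620584
```

```bash
cat > st.py <<'E'
from bench import sensors
s=sensors.sense()
print("FT",s["ft_force"].round(1),"T",s["wrist_torque"].round(3),"j6",s["joint_pos"][5].round(1),"qd6",s["qd"][5].round(1))
E
python3 -m pendant '[0,0,0,-0.06,35, 0,0,0,-0.1,35, 0,0,0,-0.1,35]' 80; python3 st.py;python3 -m pendant '[0,0,0,-0.1,35, 0,0,0,-0.1,35, 0,0,0,-0.1,35]' 80; python3 st.py
```

```text
time: 14.7
tool_pos: [453.9, 46.7, 63.5]
tcp_rot: [-178.6, 4.4, -153.3]
ft_force: [-0.6, 0.2, 0.8]
finger_gap: 41.8
FT [-0.6  0.2  0.8] T [-0.022  0.06   0.381] j6 -118.2 qd6 77.2
time: 14.95
tool_pos: [453.6, 46.9, 63.4]
tcp_rot: [-178.5, 4.4, -171.2]
ft_force: [-0.1, -0.9, -0.1]
finger_gap: 41.4
FT [-0.1 -0.9 -0.1] T [-0.066  0.078  0.428] j6 -98.3 qd6 79.0
```

```bash
python3 -m pendant '[0,0,0,-0.05,35, 0,0,0,-0.05,35]' 80; python3 st.py;python3 -m pendant '[0,0,0,-0.05,35, 0,0,0,-0.05,35]' 80; python3 st.py; python3 - <<'E'
from bench import viewer
from h import *
s=viewer.snapshot("side");np.savez("side7.npz",**s)
cv2.imwrite("pics/i.png",cv2.resize(s["frame"][150:240,240:340],None,fx=6,fy=6,interpolation=cv2.INTER_CUBIC))
E
```

```text
time: 15.12
tool_pos: [453.5, 46.9, 63.5]
tcp_rot: [-178.5, 4.4, -177.3]
ft_force: [-0.7, -1.1, -0.7]
finger_gap: 41.4
FT [-0.7 -1.1 -0.7] T [-0.134  0.052  0.351] j6 -91.5 qd6 41.2
time: 15.28
tool_pos: [453.5, 47.0, 63.5]
tcp_rot: [-178.4, 4.4, 176.7]
ft_force: [-0.3, -0.7, 0.3]
finger_gap: 41.0
FT [-0.3 -0.7  0.3] T [-0.019  0.102  0.412] j6 -84.9 qd6 39.1
```

View pics/i.png

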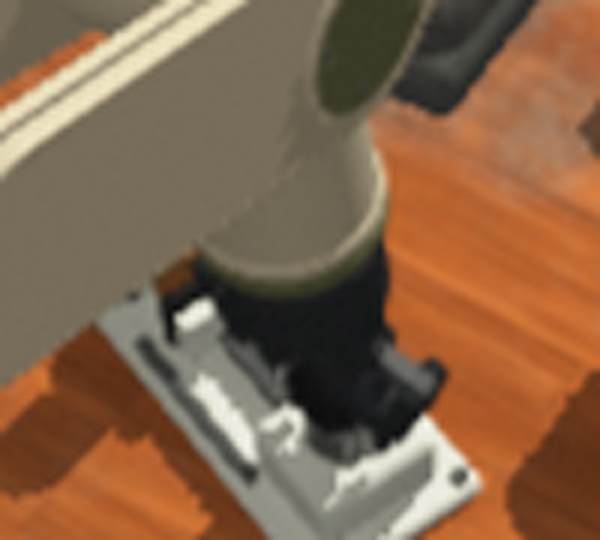

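```bash
python3 -m pendant '[0,0,0,-0.04,35, 0,0,0,-0.04,35]' 80; python3 st.py;python3 -m pendant '[0,0,0,-0.04,35, 0,0,0,-0.04,35]' 80; python3 st.py
```

```text
time: 15.5
tool_pos: [453.4, 47.0, 63.5]
tcp_rot: [-178.4, 4.4, 172.0]
ft_force: [0.3, -0.7, 0.5]
finger_gap: 41.3
FT [ 0.3 -0.7  0.5] T [0.026 0.042 0.383] j6 -79.7 qd6 28.5
time: 15.67
tool_pos: [453.3, 47.1, 63.5]
tcp_rot: [-178.4, 4.4, 167.5]
ft_force: [-0.5, -0.6, 0.9]
finger_gap: 41.1
FT [-0.5 -0.6  0.9] T [0.036 0.075 0.49 ] j6 -74.7 qd6 29.7
```

```bash
python3 -m pendant '[0,0,0,-0.04,35]' 80; python3 st.py;python3 -m pendant '[0,0,0,-0.04,35]' 80; python3 st.py
```

```text
time: 15.75
tool_pos: [453.3, 47.1, 63.4]
tcp_rot: [-178.4, 4.4, 165.2]
ft_force: [-0.8, -0.0, 0.1]
finger_gap: 41.3
FT [-0.8 -0.   0.1] T [0.041 0.077 0.531] j6 -72.2 qd6 29.6
time: 15.83
tool_pos: [453.3, 47.1, 63.5]
tcp_rot: [-178.3, 4.4, 162.9]
ft_force: [-0.8, -0.7, 0.6]
finger_gap: 41.4
FT [-0.8 -0.7  0.6] T [-0.055  0.013  0.568] j6 -69.7 qd6 29.7
```

```bash
python3 -m pendant '[0,0,0,-0.025,35]' 80; python3 st.py;python3 -m pendant '[0,0,0,0,35]' 80; python3 st.py; python3 -m pendant '[0,0,0,0,35]' 80; python3 st.py
```

```text
time: 15.92
tool_pos: [453.3, 47.2, 63.5]
tcp_rot: [-178.3, 4.4, 161.5]
ft_force: [-0.4, -1.0, 0.5]
finger_gap: 41.4
FT [-0.4 -1.   0.5] T [-0.014  0.032  0.521] j6 -68.2 qd6 17.0
time: 16.0
tool_pos: [453.2, 47.2, 63.5]
tcp_rot: [-178.3, 4.4, 161.6]
ft_force: [-1.0, -1.4, 0.7]
finger_gap: 41.6
FT [-1.  -1.4  0.7] T [-0.096  0.005  0.097] j6 -68.2 qd6 -2.3
time: 16.08
tool_pos: [453.2, 47.2, 63.5]
tcp_rot: [-178.3, 4.4, 161.7]
ft_force: [0.3, -1.1, 0.5]
finger_gap: 41.2
FT [ 0.3 -1.1  0.5] T [-0.031  0.019  0.02 ] j6 -68.3 qd6 -0.2
```

```bash
python3 -m pendant '[0,0,0,-0.02,35]' 80; python3 st.py;python3 -m pendant '[0,0,0,-0.02,35]' 80; python3 st.py; python3 -m pendant '[0,0,0,0,35]' 80; python3 st.py
```

```text
time: 16.17
tool_pos: [453.2, 47.2, 63.5]
tcp_rot: [-178.3, 4.4, 160.6]
ft_force: [0.2, 0.1, 0.9]
finger_gap: 41.3
FT [0.2 0.1 0.9] T [0.055 0.018 0.559] j6 -67.1 qd6 16.1
time: 16.25
tool_pos: [453.2, 47.2, 63.5]
tcp_rot: [-178.3, 4.4, 159.4]
ft_force: [-1.2, -1.0, 0.0]
finger_gap: 41.2
FT [-1.2 -1.   0. ] T [0.013 0.04  0.589] j6 -65.9 qd6 14.3
time: 16.33
tool_pos: [453.2, 47.2, 63.5]
tcp_rot: [-178.3, 4.4, 159.4]
ft_force: [-0.9, -0.8, -0.3]
finger_gap: 41.3
FT [-0.9 -0.8 -0.3] T [-0.061  0.043  0.302] j6 -65.8 qd6 -1.3
```

```bash
python3 -m pendant '[0,0,0,-0.02,35]' 80; python3 st.py; python3 -m pendant '[0,0,0,0,35]' 80; python3 st.py
```

```text
time: 16.42
tool_pos: [453.2, 47.2, 63.5]
tcp_rot: [-178.3, 4.4, 158.2]
ft_force: [-0.5, -0.7, 0.3]
finger_gap: 41.8
FT [-0.5 -0.7  0.3] T [ 0.049 -0.033  0.593] j6 -64.6 qd6 17.7
time: 16.5
tool_pos: [453.2, 47.2, 63.5]
tcp_rot: [-178.3, 4.4, 158.1]
ft_force: [-0.7, -1.8, 0.6]
finger_gap: 41.5
FT [-0.7 -1.8  0.6] T [-0.014  0.     0.232] j6 -64.5 qd6 -1.9
```

```bash
python3 -m pendant '[0,0,0,0,55, 0,0,0,0,70, 0,0,0,0,85, 0,0,0,0,85, 0,0,0,0,85, 0,0,15,0,85, 0,0,30,0,85, 0,0,38,0,85, 0,0,38,0,85, 0,0,20,0,85]' 80; python3 -m pendant '[0,-25,20,0,85, 0,-38,10,0,85, 0,-38,0,0,85, 0,-38,0,0,85, 0,-30,0,0,85, 0,-15,0,0,85, 0,0,0,0,85, 0,0,0,0,85]'; python3 - <<'E'
from bench import sensors, viewer
from h import *
from scipy.optimize import least_squares
for n in("side","top"):
    s=viewer.snapshot(n);np.savez(n+"8.npz",**s)
    cv2.imwrite(f"pics/k_{n}.png",cv2.resize(s["frame"][140:260,220:350],None,fx=5,fy=5))
    cv2.imwrite(f"pics/kf_{n}.png",s["frame"])
    w=world(s);x,y,z=w[...,0],w[...,1],w[...,2];h=cv2.cvtColor(s["frame"],cv2.COLOR_BGR2HSV).astype(int)
    m=(np.hypot(x-498,y-182)<40)&(z>18)&(z<80)&(h[...,0]<30)&(h[...,1]>90)
    if m.sum()>9:
        p=w[m];f=least_squares(lambda c:np.hypot(p[:,0]-c[0],p[:,1]-c[1])-23,[498,180],loss='soft_l1');q=f.x-C;print(n,m.sum(),np.round(f.x,1),"x,b",q@X,q@D)
    m=(np.hypot(x-498,y-182)<45)&(z>104)&(z<118)&(h[...,0]>45)&(h[...,0]<80)&(h[...,1]>120)
    if m.any(): c,r=cv2.minEnclosingCircle(w[m][:,:2].astype(np.float32));q=np.array(c)-C;print("lid",m.sum(),c,r,q@X,q@D,np.median(z[m]))
E
```

```text
time: 17.33
tool_pos: [445.6, 47.3, 201.7]
tcp_rot: [-178.0, 3.5, 158.1]
ft_force: [1.5, -0.6, 0.9]
finger_gap: 85.3
time: 18.0
tool_pos: [448.6, -144.2, 244.8]
tcp_rot: [-178.2, 4.5, 158.3]
ft_force: [-0.5, 0.4, -0.3]
finger_gap: 84.8
```

View pics/k_side.png

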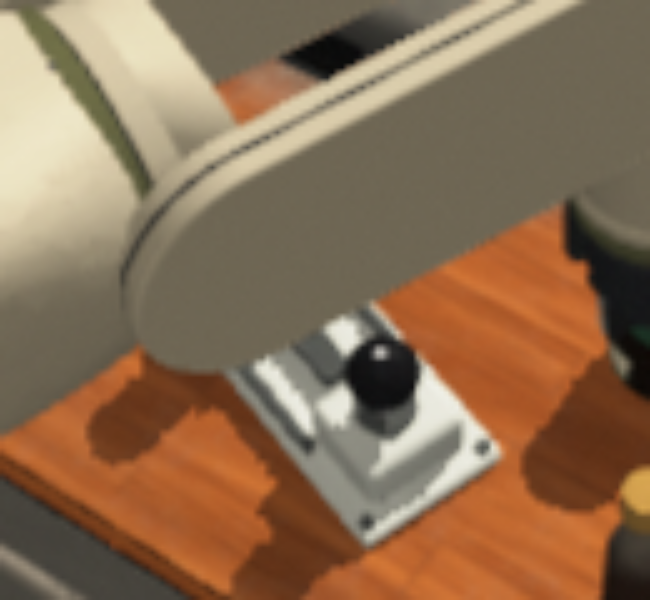

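View pics/kf_side.png

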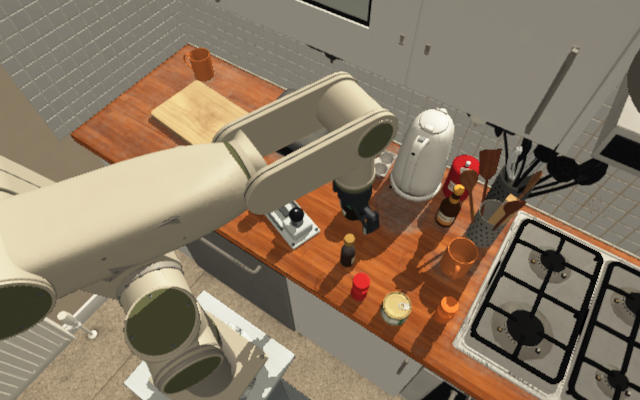

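```bash
python3 -m pendant '[0,38,0,0,85, 0,40,0,0,85, 0,40,0,0,85, 0,40,0,0,85, 0,40,0,0,85, 0,40,0,0,85, 0,40,0,0,85, 0,40,0,0,85, 0,40,0,0,85, -10,38,0,0,85, -20,34,0,0,85, -20,34,0,0,85]'; python3 -m pendant '[-20,34,0,0,85, -20,34,0,0,85, -20,34,0,0,85, -20,30,0,0,85, -20,20,0,0,85, -10,10,0,0,85, 0,0,0,0,85, 0,0,0,0,85]'; python3 - <<'E'
from bench import sensors, viewer
from h import *
from scipy.optimize import least_squares
for n in("side","top"):
    s=viewer.snapshot(n);np.savez(n+"9.npz",**s)
    cv2.imwrite(f"pics/l_{n}.png",cv2.resize(s["frame"][140:260,220:350],None,fx=5,fy=5))
    cv2.imwrite(f"pics/lf_{n}.png",s["frame"])
    w=world(s);x,y,z=w[...,0],w[...,1],w[...,2];h=cv2.cvtColor(s["frame"],cv2.COLOR_BGR2HSV).astype(int)
    m=(np.hypot(x-498,y-182)<40)&(z>18)&(z<80)&(h[...,0]<30)&(h[...,1]>90)
    if m.sum()>9:
        p=w[m];f=least_squares(lambda c:np.hypot(p[:,0]-c[0],p[:,1]-c[1])-23,[498,180],loss='soft_l1');q=f.x-C;print(n,m.sum(),np.round(f.x,1),"x,b",q@X,q@D)
    m=(np.hypot(x-498,y-182)<45)&(z>104)&(z<118)&(h[...,0]>45)&(h[...,0]<80)&(h[...,1]>120)
    if m.any(): c,r=cv2.minEnclosingCircle(w[m][:,:2].astype(np.float32));q=np.array(c)-C;print("lid",m.sum(),c,r,q@X,q@D,np.median(z[m]))
    for k,cx,cy,zz in(("bottle",446,-132,135),("red",380,-213,92),("tin",390,-319,50)):
        m=(np.hypot(x-cx,y-cy)<45)&(z>zz)&(z<zz+15)
        if m.any(): print(k,np.round(w[m].mean(0),1))
E
```

```text
time: 19.1
tool_pos: [388.4, 338.2, 244.0]
tcp_rot: [-178.4, 4.6, 158.9]
ft_force: [1.4, 0.5, -0.3]
finger_gap: 84.9
time: 19.77
tool_pos: [253.7, 516.3, 241.9]
tcp_rot: [-178.3, 4.3, 160.4]
ft_force: [0.1, -0.0, 0.3]
finger_gap: 85.2
side 119 [503.8 187.5] x,b 3.1904717939908047 68.12073944833159
lid 144 (499.1320495605469, 184.9463653564453) 24.070667266845703 -0.39360313024022936 64.2471537585107 109.88850458534978
bottle [ 445.2 -133.2  144.1]
red [ 380.2 -212.8   97.7]
tin [ 390.1 -319.6   54.7]
top 83 [502.7 186.2] x,b 2.622515700079741 66.58686127720081
lid 72 (500.5621643066406, 181.9399871826172) 23.642471313476562 1.9290664883445217 61.862045007537645 110.50715266783652
bottle [ 443.9 -132.8  144.8]
red [ 379.3 -213.2   98.5]
tin [ 389.7 -319.4   56. ]
```

View pics/l_side.png

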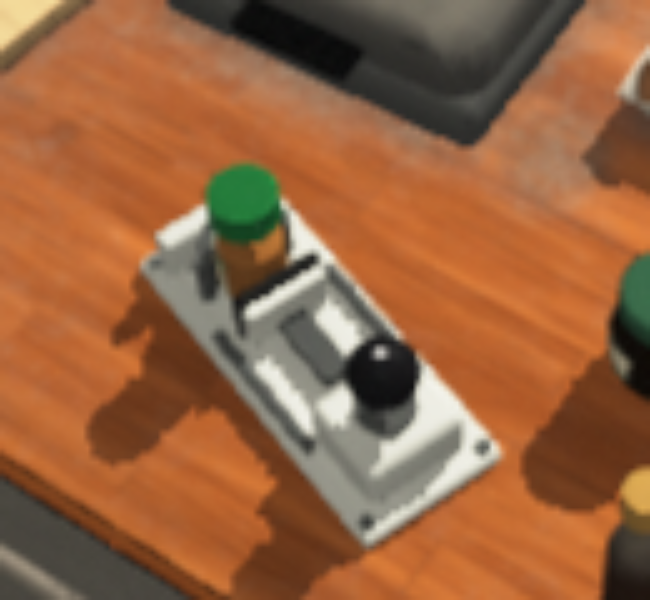

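View pics/lf_side.png

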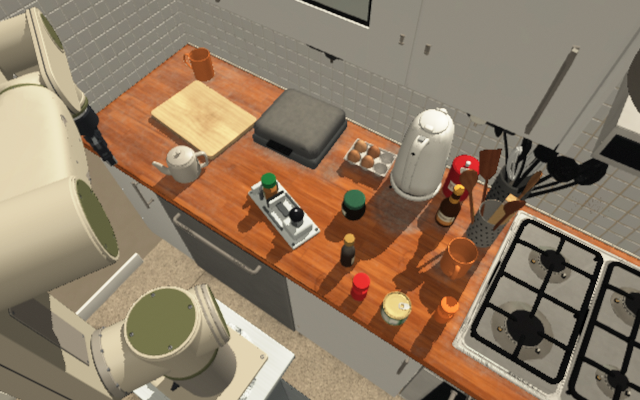

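```bash
python3 - <<'E'
from h import *
for n in("side","top"):
    s=load(n+"9.npz");w=world(s);x,y,z=w[...,0],w[...,1],w[...,2];h=cv2.cvtColor(s["frame"],cv2.COLOR_BGR2HSV).astype(int)
    m=(np.hypot(x-499,y-184)<19)&(z>103)&(z<117);p=w[m];A_=np.c_[p[:,:2]-p[:,:2].mean(0),np.ones(len(p))]
    print(n,m.sum(),"lid tilt deg",np.degrees(np.linalg.lstsq(A_,p[:,2],rcond=None)[0][:2]).round(2))
    a,b,zz=vf(w);g=s["frame"].astype(int).sum(-1)//3
    for t,ss in(("now",s),("start",load(n+"0.npz"))):
        w2=world(ss);a,b,zz=vf(w2);g=ss["frame"].astype(int).sum(-1)//3
        m=(abs(a)<28)&(b>10)&(b<55)&(zz>47)&(zz<56)&(g<70);print(t,"rubber top b",np.percentile(b[m],[5,50,95]).round(1))
E
```

```text
side 105 lid tilt deg [ 2.27 -0.08]
now rubber top b [33.8 38.3 47.6]
start rubber top b [19.6 23.8 28. ]
top 59 lid tilt deg [ 2.69 -0.97]
now rubber top b [34.6 42.8 47.1]
start rubber top b [22.3 23.3 24. ]
```

```bash
python3 - <<'E'
from h import *
for n in("side","top"):
  for f,cx,cy,r,zc in(("0",489.5,-259.5,19,98),("9",499,184,19,110),("0",380,-213,19,98),("0",390,-319.5,32,55),("9",604.5,-57,32,81)):
    s=load(n+f+".npz");w=world(s);x,y,z=w[...,0],w[...,1],w[...,2]
    m=(np.hypot(x-cx,y-cy)<r)&(abs(z-zc)<7);p=w[m];A_=np.c_[p[:,:2]-p[:,:2].mean(0),np.ones(len(p))]
    print(n,f,cx,m.sum(),"tilt",np.degrees(np.linalg.lstsq(A_,p[:,2],rcond=None)[0][:2]).round(2))
E
```

```text
side 0 489.5 141 tilt [ 1.94 -0.18]
side 9 499 105 tilt [ 2.27 -0.08]
side 0 380 156 tilt [0.96 1.39]
side 0 390 447 tilt [ 1.03 -0.53]
side 9 604.5 281 tilt [-0.8   0.33]
top 0 489.5 66 tilt [-0.44  1.07]
top 9 499 59 tilt [ 2.69 -0.97]
top 0 380 77 tilt [ 2.35 -2.42]
top 0 390 219 tilt [0.03 0.76]
top 9 604.5 150 tilt [-0.13 -1.6 ]
```

The tilt readings are within measurement noise: the same jar standing on the table read 1.9° in the side view. The jar is upright, so I'm handing in.

```bash
python3 -c "
from bench import job,sensors
print(job.hand_in());print(sensors.sense()['time'])"
```

```text
the job is handed in; nothing more can be done
None
the job is handed in; nothing more can be done
```

The job is handed in at about 20 s of the 64 s. The slim jar stands upright in the vise, pushed home into the V, and the hand is well clear.

**What I did:** I gripped the jar by its lid, set it on the base plate between the jaw and the V, and let go. I then turned the ball knob clockwise about 64°, released it and moved the arm away to the left.

**Clamping force:** about 13 to 14 N. I got this from the turning torque, which rose from about 0.39 N m running free to 0.59 N m at the end. It is an estimate, because the torque readings scattered by about 0.03 N m (roughly 2 N). The knob's turn implies 12 to 17 N, which agrees.

**Last checks:**
- **Jar position:** the lid is centred about 1 to 3 mm from the seat, with its top at z = 110 as expected.
- **Bystanders:** the bottle, tin and red look-alike measure where they started. I checked the others only by eye in the last picture, and they look unmoved.

**Checks that disagreed:**
- **Body fit:** fitting the jar's body from one side put its centre 2 to 4 mm from the lid's centre.
- **Lid tilt:** the lid read 2 to 3° of tilt. The side view gave 1.9° for the same jar standing free on the table, so I took it as measurement noise.
- **Ball grip:** the fingers read 41 mm on the 44 mm ball. Re-gripping 8 mm lower gave the same reading, and the jaw followed the knob, so I went on.
- **Hand tilt:** the gripper ended up tilted about 3° while placing the jar and 4° on the knob. This did no visible harm.

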